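Set the shaft by its flat and hold the collar on it

ROBOT

A 6-joint arm with a two-finger parallel gripper is mounted at the origin on the work surface. World frame = base frame: x ahead of the robot, y to its left, z up, the work surface at z = 0. Lengths are in mm, angles in rad, forces in N, time in s.
With the tool pointing down it reaches from about 300 to 775 mm from the base axis. Payload 14.6 kg.
Tool frame: the origin (TCP) lies between the finger pads; the fingertips stand 19 mm ahead of it and the grasp point (between the pads) is the TCP; z points along the fingers, y is the line along which they close (so a half turn about z gives the same grasp; the last joint's range is limited). The gripper opens to 94 mm and grips with 3 to 60 N. Pads are 16 mm wide; open, the fingers measure 119 mm over their backs; the gripper's body (75 mm by 177 mm) begins 78 mm behind the grasp point.
Start: joints at [1.063, 0.3, 1.521, -0, 1.321, -0.067], TCP at [234.661, 497.417, 224.446] pointing down, gripper open.
Joint ranges: [-3.03, 3.03], [-0.79, 2.21], [0.23, 2.52], [-1.04, 4.18], [0, 3.07], [-2.55, 2.55]. Speed limits (rad/s): [2.22, 2.22, 2.57, 3.14, 3.14, 3.14].

INTERFACE

Orientations are given as [roll, pitch, yaw] about the fixed x, y, z axes, in that order (R = Rz(yaw) Ry(pitch) Rx(roll)).
In Python, from cell import monitor, imaging, job, find_in, trace gives the robot as it stands. The module is installed in compiled form; this text tells all that it offers.
- The arm moves only by the tool arm_command, never from a script. Its argument "steps" is a list of rows, each a list of 5 numbers: the opening, from 0 (shut) to 1 (fully open), then the shift along the tool's x, y, z in mm, then the turn about the tool's z in degrees. In form: [[gripper, dx, dy, dz, turn], ...]. A call has 1 to 20 rows; each row is the pose to reach, as a shift and turn from the pose commanded when the call began, along the tool's axes at that moment; what a row does not reach only later rows make up. A row lasts 1/8 s, in which the tool goes at most 62.5 mm and 10.7 degrees, less where a joint would pass 70% of its speed; a pose out of reach is approached as far as the arm can. A call with a gripper value outside its range is refused whole. The fingers move at their own pace and stop on an object; "force" is the grip in N (left out, the last holds). Time passes only in rows, so rows that repeat a pose let the fingers close. It gives the time, the measured TCP pose, the force, the opening and the grip force at its end, in the units of the state.
- monitor.read_state(): the state, without advancing time (a new reading comes with each control period).
- imaging.camera(name): name is "scene" or "top" or "wrist"; returns a dict with "img" (400x640x3 uint8, red, green, blue), "mtx" (3x3 intrinsics, pixels), "view" (4x4, takes a point from world to camera coordinates). Camera axes: x right, y down, z forward; pixel columns grow to the right and rows downward; lengths in mm; the calibration is good to about 2 mm. A picture is of the moment at which its call begins. There is no depth.
- job.sign_off(): hands the job in; it is judged then, once.
Trained networks look in a picture, given as the dict that the camera call returned (one of the last four; its "shot" number tells which), for a name from the list of things; names that differ only in an ending like _2 or _b are one class to them, and where a whole thing is asked for, a point or a joint stands for the part that bears it (a point fixed in the world has none). Each returns a list of dicts, best first, with "p" (0 to 1); they miss things now and then, are a little off and sometimes report something else, mostly with a low value. They report only what shows in the picture. A call takes as long as a camera call. They do not tell look-alikes from the thing itself.
- find_in(picture, target): "rect" ([centre column, centre row, width, height] in pixels, round what is visible of it).
- trace(picture, target): "region" (400x640 bool, what is visible of it) and "rect" ([centre column, centre row, width, height] in pixels, round what is visible of it).
The state is a dict: "clock": time; "joints": joint angles; "qd": joint speeds; "effort": joint torques, N m; "eef_pos": TCP position; "eef_rot": TCP orientation; "wrist_force": force on the tool from outside, world axes, zero at the start; "moment": the same for the moment, N m; "finger_gap": finger opening in mm; "finger_force": force on a finger pad.
Only numpy, scipy, OpenCV 4.12 (cv2) and the standard library are available. Lean on these libraries where they do the work, as an engineer would, in place of code of your own. Each camera call takes 0.05 s, during which the arm holds its last target. There are 200 camera calls.

TASK

On the green gearbox, pinch the upright output shaft across its milled flat and turn it until the flat faces the red pointer. Then let go of it, take the loose steel collar from the bench and slip it down over the shaft with its black thumbscrew pointing the same way as the flat. Finish still holding the collar level in the fingers half-way along the flat, clear of the gearbox, with the flat still at the pointer, so that the screw could be tightened; leave the other things on the bench alone.

Things in the scene. Friction and masses are not known exactly. Their poses are not given: they have to be found in the camera images.
- gearbox: green gearbox bolted to the bench: 110 x 110 mm foot, 88 mm square body, white round cap of 80 mm diameter whose top lies 65 mm above the bench. Origin under its centre on the bench, on the shaft's axis; z up; its x axis points from the shaft's axis to the red pointer.
- pointer (a point): the red pointer, a 16 x 7 mm tab standing 4 mm proud on the gearbox cap, 34 mm from the shaft's axis along the gearbox's x axis.
- shaft (a joint): turning angle of the upright output shaft, rad, seen from above anticlockwise positive; 0 when the milled flat faces the red pointer. It starts 0.5 to 1.5 rad anticlockwise of the pointer. It turns with a stiff drag of about 0.1 N m and stays where it is left.
- shaft_flat (a point): centre of the bright milled flat on the dark shaft, 10 mm from the shaft's axis and 110 mm above the bench. Its x axis points straight out of the flat (horizontal), z up along the shaft; it turns with the shaft. The shaft is 32 mm in diameter and stands 75 mm out of the cap: the lowest 15 mm is round, the upper 60 mm (80 to 140 mm above the bench) carries the one flat, 24 mm wide, so that it measures 26 mm across the flat and 32 mm elsewhere.
- shaft_top (a point): centre of the shaft's top end, on its axis, 140 mm above the bench; the rim has a 2 mm chamfer.
- collar_center (a point): centre, half-way up, of the loose steel shaft collar: a ring 56 mm outside, 36 mm round bore (2 mm clearance all round on the shaft), 28 mm thick, 260 g, lying flat on the bench, so that this point starts 14 mm above the bench. z up along the bore, x axis points out along the black thumbscrew, which sticks out on one side only.
- collar_screw (a point): outer end of the collar's black thumbscrew (18 mm diameter knob, at mid thickness), 45 mm from the collar's centre along the collar's x axis. It sticks out 17 mm from the ring and does not reach into the bore.
- bushing: bystander: small dark steel bushing, 42 mm diameter, 22 mm high, standing on the bench; origin under its centre.
- die_disc: bystander: brass and steel disc with a circle of holes, 92 mm diameter, 17 mm high; origin under its centre.
- driver: bystander: screwdriver with blue handle lying on the bench, about 200 mm long along its x axis.
Mind the look-alikes: they are no part of the job. Of the things like the gearbox, leave any that is blue; of the rest the smaller one is meant.

How it is judged (in metres and radians):
On the way:
1. the fingers pinch the shaft on its flat while the flat faces the red pointer (within 0.15 rad) (value of joint shaft between -0.15 and 0.15 rad and contact force between the fingers and shaft_c1 above 2 N), for 0.2 s.
At the end, for the whole second after the job is handed in: Fingers still grip the collar (over 2 N), at rest, round the shaft (centres within 5 mm), level within 0.12 rad, its centre within 18 mm of mid-flat height; thumbscrew points the way the flat faces within 0.25 rad; flat faces the pointer within 0.2 rad (horizontal distance between collar_center and shaft_top below 0.005 m and z of collar_center in the frame of shaft_flat between -0.018 and 0.018 m and angle between the x axis of collar_center and the x axis of shaft_flat, either way round below 0.25 rad and x of collar_screw in the frame of shaft_flat above 0 m and angle between collar_center's own z axis and vertical below 0.12 rad and value of joint shaft between -0.2 and 0.2 rad and contact force between the fingers and collar above 2 N and linear speed of collar below 0.02 m/s); the arm keeps its last pose, push and grip.
It fails at once if a bystander (bushing, disc or screwdriver) is pushed more than 15 mm (distance of any of bushing, die_disc, driver from where it was at the start of the episode above 0.015 m).
It also fails if it takes over 54 s, if anything falls off the work surface, if the arm or the gripper's body presses on something with over 40 N, if the wrist force passes 120 N, or if a joint passes its speed limit or range.

## Working session

There is one attempt and no reset: what is moved stays moved. The work goes in short steps, Python scripts to look and compute and a tool call to move; the robot and the scene stay as the last step left them, time stands still between calls to the robot, and variables do not carry over. Pictures are saved under pics/ and viewed, at most 10 in all, crops included, and the job is handed in when it is done.

Besides the shell and the picture viewer there is one more tool, called after ">>>" in YAML: its name, and indented under it one key for each argument. arm_command: Moves the arm, as the interface text tells. Its arguments: {"type":"object","properties":{"steps":{"type":"array","items":{"type":"array","items":{"type":"number"}}},"force":{"type":"number"}},"required":["steps"]}

```bash
mkdir -p pics; python3 - <<'E'
from cell import monitor, imaging, find_in
import cv2,numpy as np
s=monitor.read_state();print({k:np.round(v,3).tolist() for k,v in s.items()})
ims=[]
for n in("top","scene"):
    c=imaging.camera(n);ims.append(c["img"]);print(n,np.round(c["mtx"],1).tolist(),np.round(c["view"],3).tolist())
    for t in("gearbox","shaft_top","collar_center","collar_screw","pointer","shaft_flat"):
        print(t,[(round(d["p"],2),np.round(d["rect"]).tolist()) for d in find_in(c,t)][:4])
    cv2.imwrite(f"pics/{n}0.png",c["img"][:,:,::-1])
E
```

```text
{'clock': 0.0, 'joints': [1.063, 0.3, 1.522, -0.0, 1.321, -0.067], 'qd': [0.0, -0.001, -0.002, 0.002, 0.0, -0.0], 'effort': [0.0, -53.181, -35.273, 0.071, 0.024, -0.0], 'eef_pos': [234.546, 497.205, 223.867], 'eef_rot': [-3.14, -0.0, 2.701], 'wrist_force': [-0.085, 0.079, 0.022], 'moment': [-0.025, -0.094, -0.008], 'finger_force': 0.0, 'finger_gap': 94.002}
top [[431.0, 0.0, 326.5], [0.0, 431.0, 191.3], [0.0, 0.0, 1.0]] [[0.012, -1.0, -0.0, 54.704], [-0.993, -0.011, -0.116, 520.032], [0.116, 0.002, -0.993, 1182.208], [0.0, 0.0, 0.0, 1.0]]
gearbox [(0.97, [224.0, 210.0, 43.0, 46.0]), (0.77, [288.0, 202.0, 39.0, 37.0]), (0.68, [272.0, 276.0, 62.0, 62.0])]
shaft_top [(0.77, [263.0, 276.0, 20.0, 20.0]), (0.48, [213.0, 206.0, 21.0, 11.0]), (0.46, [288.0, 200.0, 17.0, 15.0])]
collar_center [(0.66, [425.0, 197.0, 26.0, 26.0])]
collar_screw [(0.7, [427.0, 197.0, 23.0, 16.0])]
pointer [(0.94, [224.0, 207.0, 44.0, 38.0]), (0.71, [274.0, 275.0, 64.0, 61.0]), (0.59, [290.0, 199.0, 43.0, 42.0]), (0.48, [427.0, 197.0, 29.0, 21.0])]
shaft_flat [(0.77, [265.0, 278.0, 22.0, 19.0]), (0.72, [214.0, 208.0, 22.0, 16.0])]
scene [[428.8, 0.0, 324.4], [0.0, 428.8, 201.1], [0.0, 0.0, 1.0]] [[0.526, 0.85, -0.017, -330.721], [0.648, -0.414, -0.639, -266.506], [-0.551, 0.325, -0.769, 1283.824], [0.0, 0.0, 0.0, 1.0]]
gearbox [(0.91, [329.0, 126.0, 74.0, 88.0]), (0.79, [410.0, 149.0, 54.0, 63.0]), (0.68, [357.0, 184.0, 59.0, 65.0])]
shaft_top [(0.95, [357.0, 169.0, 14.0, 31.0]), (0.71, [326.0, 102.0, 17.0, 42.0]), (0.7, [413.0, 132.0, 15.0, 30.0])]
collar_center [(0.78, [210.0, 272.0, 27.0, 29.0]), (0.25, [355.0, 167.0, 13.0, 29.0])]
collar_screw [(0.92, [208.0, 273.0, 27.0, 35.0])]
pointer [(0.84, [356.0, 186.0, 65.0, 67.0]), (0.78, [324.0, 125.0, 74.0, 88.0]), (0.75, [409.0, 149.0, 55.0, 59.0])]
shaft_flat [(0.9, [356.0, 168.0, 14.0, 33.0]), (0.75, [328.0, 100.0, 14.0, 44.0]), (0.74, [414.0, 132.0, 17.0, 33.0])]
```

```bash
python3 - <<'E'
import cv2,numpy as np
a=cv2.imread("pics/top0.png")[130:330,170:470];cv2.imwrite("pics/t1.png",cv2.resize(a,(800,533),interpolation=cv2.INTER_CUBIC))
a=cv2.imread("pics/scene0.png")[50:330,150:500];cv2.imwrite("pics/s1.png",cv2.resize(a,(750,600),interpolation=cv2.INTER_CUBIC))
E
```

```text
(no output)
```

View pics/t1.png

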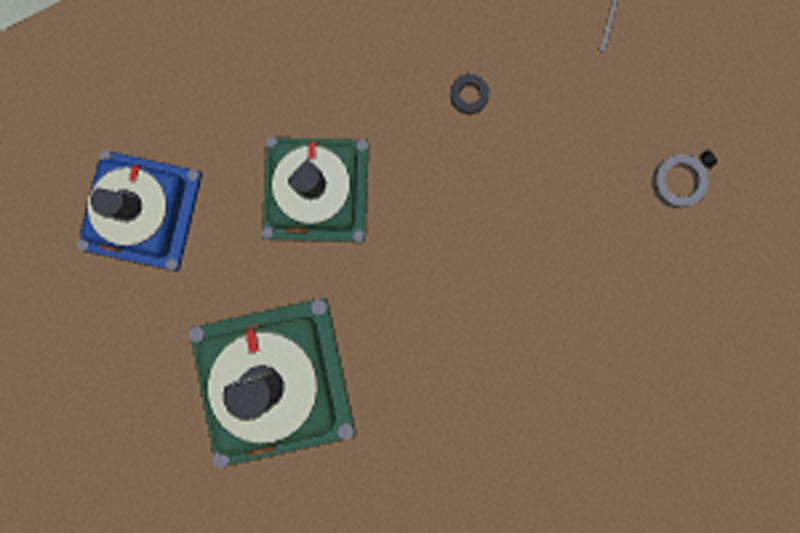

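View pics/s1.png

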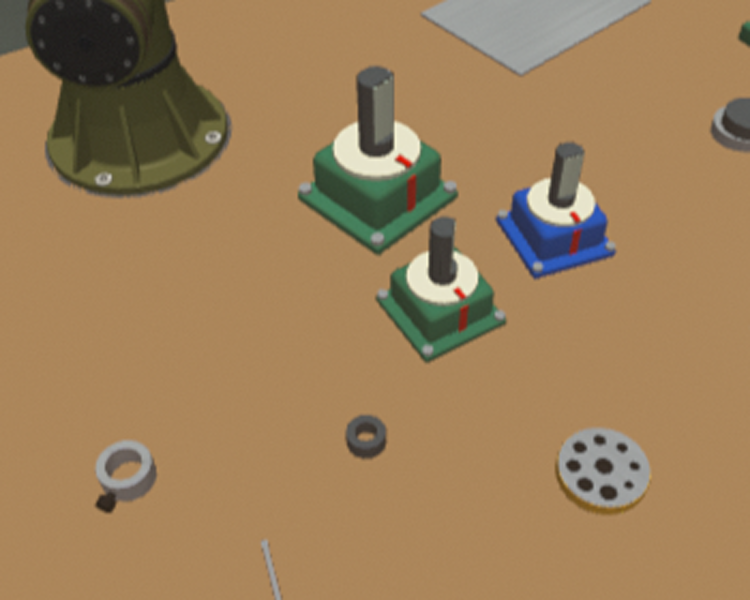

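The picture shows three lookalikes: a large green gearbox at top px (268,275), a small green one at (287,199) and a blue one at (217,206). The small green one at (287,199) is the one meant. The collar is at (425,198) with its screw to the upper right, and the bushing at (346,165).

```bash
cat >h.py <<'E'
import numpy as np,cv2
from scipy.spatial.transform import Rotation as Ro
from cell import monitor, imaging, find_in, trace
def ray(c,p,z):
    V=np.array(c["view"]);R,t=V[:3,:3],V[:3,3]
    o=-R.T@t;d=R.T@np.linalg.inv(c["mtx"])@[p[0],p[1],1]
    return (o+d*(z-o[2])/d[2])[:2]
def proj(c,P):
    V=np.array(c["view"]);q=np.array(c["mtx"])@(V[:3,:3]@np.array(P,float)+V[:3,3]);return q[:2]/q[2]
def rel(target):
    s=monitor.read_state();R=Ro.from_euler("xyz",s["eef_rot"]).as_matrix()
    return R.T@(np.array(target,float)-s["eef_pos"])
E
python3 - <<'E'
from h import *
c=imaging.camera("top");w=imaging.camera("wrist")
k=300/800
def px(x,y):return 170+x*k,130+y*k
for n,p,z in[("cap",(310,184),65),("pointer",(312,150),69),("ring",(681,181),28),("knob",(708,159),14),("bush",(469,94),22)]:print(n,ray(c,px(*p),z).round(1))
for t in("gearbox","collar_center"):
  for d in trace(c,t):print(t,d["p"],np.round(d["rect"]))
s=monitor.read_state();R=Ro.from_euler("xyz",s["eef_rot"]).as_matrix()
V=np.array(w["view"]);o=-V[:3,:3].T@V[:3,3]
print("cam in tool",R.T@(o-s["eef_pos"]),(R.T@V[:3,:3].T).round(2),np.round(w["mtx"]))
E
```

```text
cap [493.  170.1]
pointer [527.6 168.4]
ring [ 504.3 -217.7]
knob [ 529.7 -250.1]
bush [595.8   6.3]
gearbox 0.94 [288. 202.  39.  37.]
gearbox 0.92 [221. 210.  44.  49.]
collar_center 0.77 [423. 198.  20.  22.]
cam in tool [  70.35230931    0.74430092 -160.32398993] [[-0.   -0.97 -0.24]
 [ 1.   -0.    0.  ]
 [-0.   -0.24  0.97]] [[342.   0. 316.]
 [  0. 342. 197.]
 [  0.   0.   1.]]
```

>>> arm_command:
  steps:
    - [1, -50, -25, -10, 0]
    - [1, -100, -50, -20, 0]
    - [1, -150, -75, -20, 0]
    - [1, -200, -100, -20, 0]
    - [1, -250, -125, -20, 0]
    - [1, -300, -150, -20, 0]
    - [1, -340, -170, -20, 0]
    - [1, -373, -186, -20, 0]
    - [1, -373, -186, -20, 0]
    - [1, -373, -186, -20, 0]

```text
clock: 2.15
eef_pos: [492.3, 170.4, 244.4]
eef_rot: [3.142, -0.0, 2.701]
wrist_force: [0.4, 0.7, -0.3]
finger_gap: 94.1
finger_force: 0.0
```

```bash
python3 - <<'E'
from h import *
w=imaging.camera("wrist");im=w["img"];cv2.imwrite("pics/w1.png",im[:,:,::-1])
print(proj(w,[493,170,65]),proj(w,[493,170,140]))
print(monitor.read_state()["eef_pos"])
E
```

```text
[315.21676432 183.47626187] [315.00778619 202.64209111]
[492.18139253 170.74533696 244.48921935]
```

View pics/w1.png

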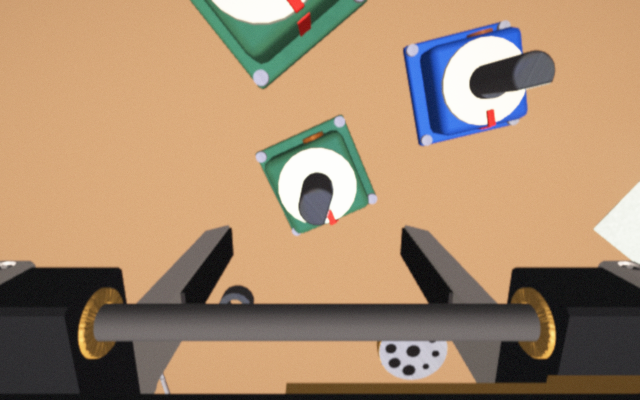

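The wrist view shows the small green gearbox's cap at about (318,185), its pointer at (333,216), and the shaft top at about (315,208). I'll zoom in and segment them.

```bash
python3 - <<'E'
from h import *
w=imaging.camera("wrist");im=w["img"]
t=imaging.camera("top");s=imaging.camera("scene")
def cen(c,m,z):
    y,x=np.nonzero(m);return ray(c,(x.mean(),y.mean()),z),(x.mean().round(1),y.mean().round(1)),len(x)
for c,box in((w,(250,100,390,245)),(t,(265,180,312,224))):
    a=c["img"].astype(int);m=np.zeros(a.shape[:2],bool);m[box[1]:box[3],box[0]:box[2]]=1
    r,g,b=a[...,0],a[...,1],a[...,2]
    red=m&(r>120)&(g<80)&(b<80)&(r>2*g)
    if c is t: red[208:]=0
    white=m&(r>170)&(g>170)&(b>140)
    print("red",cen(c,red,69))
    cn=max(cv2.findContours(white.astype(np.uint8),0,1)[0],key=len)
    h=cv2.convexHull(cn)[:,0];P=np.array([ray(c,p,65) for p in h])
    # circle fit with robust radius 40
    from scipy.optimize import least_squares
    f=least_squares(lambda q:np.hypot(P[:,0]-q[0],P[:,1]-q[1])-q[2],[493,170,40],loss="soft_l1");print("cap",f.x.round(1))
A=im[100:245,250:390][:,:,::-1]
A=cv2.resize(A,None,fx=4,fy=4,interpolation=cv2.INTER_CUBIC)
cv2.imwrite("pics/crop.png",A)
E
```

```text
red (array([533.40056129, 168.77539322]), (np.float64(330.7), np.float64(219.7)), 3)
cap [496.9 170.2  39.9]
red (array([nan, nan]), (np.float64(nan), np.float64(nan)), 0)
cap [490.9 188.5  25.2]<stdin>:5: RuntimeWarning: Mean of empty slice.
  ret = ret.dtype.type(ret / rcount)
```

View pics/crop.png

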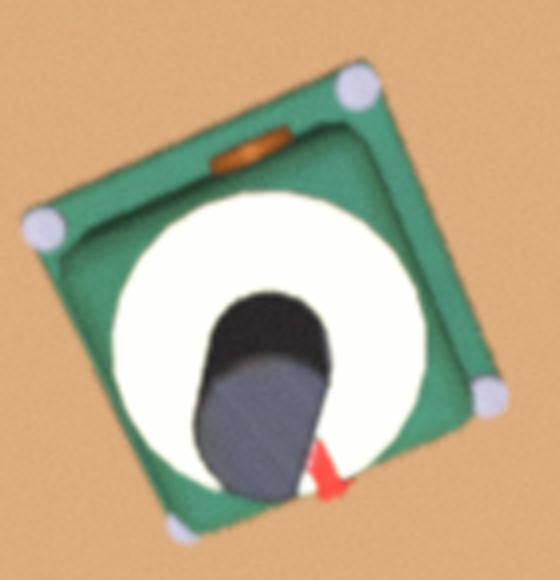

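```bash
cat >>h.py <<'E'
def circ(P,r):
    from scipy.optimize import least_squares
    P=np.array(P);return least_squares(lambda q:np.hypot(P[:,0]-q[0],P[:,1]-q[1])-r,P.mean(0),loss="soft_l1").x
E
python3 - <<'E'
from h import *
w=imaging.camera("wrist");t=imaging.camera("top");s=imaging.camera("scene")
W=lambda x,y,z:ray(w,(250+(x+.5)/4-.5,100+(y+.5)/4-.5),z)
b=[W(*p,10) for p in((43,228),(357,87),(490,397),(183,528))]
print("bolts mean",np.mean(b,0)); 
for i in range(4):
    d=b[(i+1)%4]-b[i];print(np.hypot(*d).round(1),np.degrees(np.arctan2(d[1],d[0])).round(1))
a,c=W(328,383,140),W(298,497,140);d=c-a;print("flat len",np.hypot(*d),"edge ang",np.degrees(np.arctan2(d[1],d[0])), "mid",(a+c)/2)
print("shaft top",circ([W(*p,140) for p in((196,430),(203,460),(222,485),(250,498),(275,502),(265,355),(235,365),(210,390),(300,360))],16))
rr=W(318,445,69),W(335,495,69);d=rr[1]-rr[0];print("red",rr,np.degrees(np.arctan2(d[1],d[0])))
for q in((496.9,170.2),(493,170)):
  for cc in(t,s): print(q,proj(cc,[*q,65]),proj(cc,[*q,140]))
for n,cc in(("t",t),("s",s)):
  for d in trace(cc,"shaft_top"):
    y,x=np.nonzero(d["region"]);print(n,round(d["p"],2),np.round(d["rect"],1),x.min(),x.max(),y.min(),y.max())
E
```

```text
bolts mean [498.62487771 169.47598929]
98.7 88.6
99.3 -0.7
101.1 -91.1
99.9 177.8
flat len 24.65412250228272 edge ang -38.97108706328416 mid [502.8163947  177.14847374]
shaft top [497.74302212 171.4362449 ]
red (array([524.26879988, 171.35148979]), array([538.38018133, 169.69903227])) -6.678977666261341
(496.9, 170.2) [286.23970217 197.57667669] [283.50946464 194.6039561 ]
(496.9, 170.2) [355.79222858 177.19733962] [357.09186558 154.29146523]
(493, 170) [286.28113465 199.00077487] [283.55258233 196.12324453]
(493, 170) [354.79178849 176.21604393] [356.02851146 153.30094173]
t 0.44 [210.1 208.1  13.8  12.8] 204 221 202 211
s 0.95 [413.4 131.5  18.4  26.4] 406 422 117 147
s 0.79 [357.3 168.2  14.2  29.1] 349 363 152 183
s 0.78 [321.6 105.5  11.9  33.2] 316 329 90 123
```

>>> arm_command:
  steps:
    - [1, -2, -1, 20, 7]
    - [1, -3.6, -1.2, 50, 13.7]
    - [1, -3.6, -1.2, 85, 13.7]
    - [1, -3.6, -1.2, 115, 13.7]
    - [1, -3.6, -1.2, 129, 13.7]
    - [1, -3.6, -1.2, 129, 13.7]
    - [0.4, -3.6, -1.2, 129, 13.7]
    - [0.4, -3.6, -1.2, 129, 13.7]
    - [0.4, -3.6, -1.2, 129, 13.7]
    - [0.2, -3.6, -1.2, 129, 13.7]
    - [0.2, -3.6, -1.2, 129, 13.7]
    - [0.2, -3.6, -1.2, 129, 13.7]
    - [0.2, -3.6, -1.2, 129, 13.7]
  force: 15

```text
clock: 4.22
eef_pos: [495.4, 167.4, 115.4]
eef_rot: [-3.141, -0.0, 2.462]
wrist_force: [-5.9, -7.5, 1.9]
finger_gap: 27.2
finger_force: 5.6
```

>>> arm_command:
  steps:
    - [0.1, 0, 0, 0, 0]
    - [0.1, 0, 0, 0, 0]
    - [0.1, 0, 0, 0, 0]
  force: 45

```text
clock: 4.6
eef_pos: [494.9, 166.8, 115.4]
eef_rot: [-3.14, -0.0, 2.462]
wrist_force: [-3.3, -5.8, 3.3]
finger_gap: 25.6
finger_force: 44.9
```

>>> arm_command:
  steps:
    - [0.1, 0.4, 0.0, 0, 6.5]
    - [0.1, 0.7, 0.1, 0, 13]
    - [0.1, 1.0, 0.2, 0, 19.5]
    - [0.1, 1.3, 0.4, 0, 26]
    - [0.1, 1.6, 0.5, 0, 32.5]
    - [0.1, 1.9, 0.7, 0, 39]
    - [0.1, 2.1, 0.9, 0, 45.5]
    - [0.1, 2.4, 1.2, 0, 52.4]
    - [0.1, 2.4, 1.2, 0, 52.4]
    - [0.1, 2.4, 1.2, 0, 52.4]
    - [0.1, 2.4, 1.2, 0, 52.4]

```text
clock: 5.98
eef_pos: [493.7, 169.0, 115.4]
eef_rot: [-3.14, 0.002, 1.547]
wrist_force: [-5.5, -7.6, 5.2]
finger_gap: 25.8
finger_force: 45.0
```

```bash
python3 - <<'E'
from h import *
print({k:np.round(v,3).tolist() for k,v in monitor.read_state().items()})
w=imaging.camera("wrist");cv2.imwrite("pics/w2.png",w["img"][:,:,::-1])
u,v=proj(w,[497,170,120]).astype(int);print(u,v)
A=w["img"][max(v-70,0):v+70,u-80:u+80,::-1];cv2.imwrite("pics/c2.png",cv2.resize(A,None,fx=4,fy=4,interpolation=cv2.INTER_CUBIC))
E
```

```text
{'clock': 5.975, 'joints': [0.26, 0.358, 1.715, -0.001, 1.07, 0.285], 'qd': [-0.0, 0.0, -0.001, 0.001, 0.0, -0.001], 'effort': [2.822, -50.454, -33.057, 1.136, -1.878, -0.119], 'eef_pos': [493.655, 169.044, 115.383], 'eef_rot': [-3.14, 0.002, 1.547], 'wrist_force': [-5.506, -7.625, 5.165], 'moment': [-1.24, 1.082, -0.088], 'finger_force': 44.988, 'finger_gap': 25.844}
322 258
```

View pics/c2.png

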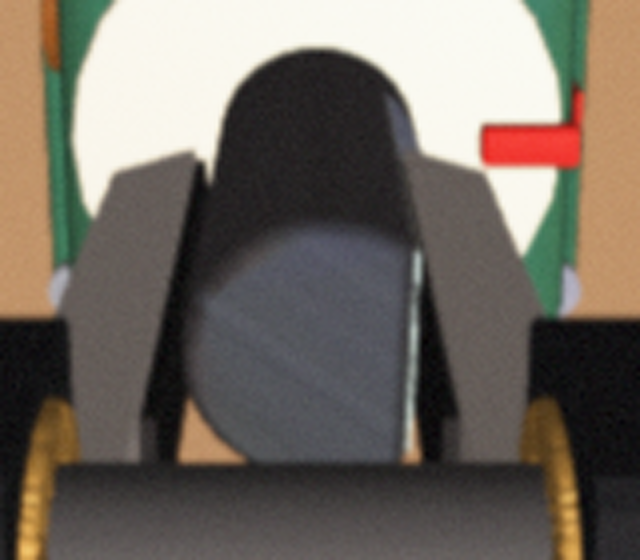

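The flat now faces right, in line with the red pointer, with the fingers closed on it. I'll release it, lift and move over the collar.

>>> arm_command:
  steps:
    - [1, 0, 0, 0, 0]
    - [1, 0, 0, 0, 0]
    - [1, 0, 0, 0, 0]
    - [1, 0, 0, 0, 0]
    - [1, 0, 0, -30, 0]
    - [1, 0, 0, -70, 0]
    - [1, -20, 0, -95, 0]
    - [1, -60, 2, -95, -6]
    - [1, -110, 4, -95, -12]
    - [1, -160, 7, -95, -18]
    - [1, -210, 10, -95, -24]
    - [1, -260, 13, -95, -30]
    - [1, -310, 16, -95, -36]
    - [1, -350, 18, -95, -39.4]
    - [1, -388, 20, -95, -39.4]
    - [1, -388, 20, -95, -39.4]
    - [1, -388, 20, -95, -39.4]

```text
clock: 8.15
eef_pos: [505.1, -217.9, 210.3]
eef_rot: [-3.142, -0.0, 2.235]
wrist_force: [-0.1, -0.2, 0.0]
finger_gap: 93.9
finger_force: 0.0
```

```bash
python3 - <<'E'
from h import *
print({k:np.round(v,3).tolist() for k,v in monitor.read_state().items() if k in("clock","eef_pos","eef_rot","finger_gap")})
w=imaging.camera("wrist")
u,v=proj(w,[504,-218,20]).astype(int);print(u,v)
A=w["img"][v-60:v+60,u-80:u+80,::-1];cv2.imwrite("pics/c3.png",cv2.resize(A,None,fx=4,fy=4,interpolation=cv2.INTER_CUBIC));print("origin",u-80,v-60)
for t in("collar_center","collar_screw"):
  print([(d["p"],np.round(d["rect"],1)) for d in find_in(w,t)])
E
```

```text
{'clock': 8.15, 'eef_pos': [505.062, -217.897, 210.315], 'eef_rot': [-3.142, -0.0, 2.235], 'finger_gap': 93.892}
314 180
origin 234 120
[(0.74, array([316.8, 190.4,  55.4,  71.9]))]
[(0.75, array([318.1, 189.2,  56.1,  72. ]))]
```

View pics/c3.png

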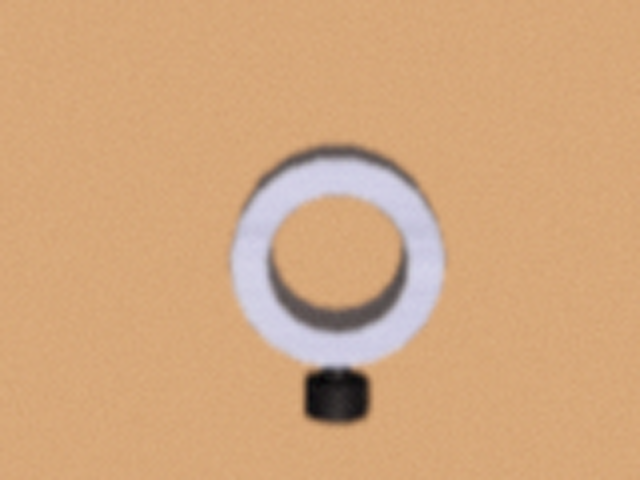

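The collar's ring is centred at crop (338,261) and its knob at (337,396). The screw points straight along tool −x, so the yaw is right.

```bash
python3 - <<'E'
from h import *
w=imaging.camera("wrist")
W=lambda x,y,z:ray(w,(234+(x+.5)/4-.5,120+(y+.5)/4-.5),z)
c=circ([W(*p,28) for p in((231,262),(445,262),(338,155),(338,367),(262,187),(413,187))],28)
k=W(337,396,14)  # visible knob
d=k-c;print(c,k,np.hypot(*d),np.degrees(np.arctan2(d[1],d[0])))
print("rel",rel([*c,24]))
E
```

```text
[ 509.45001921 -218.44029085] [ 534.00814524 -249.92196563] 39.92740163913489 -52.0430312365421
rel [ -3.2159942    2.76969222 186.61321241]
```

>>> arm_command:
  steps:
    - [1, -3.2, 2.8, 50, 0]
    - [1, -3.2, 2.8, 100, 0]
    - [1, -3.2, 2.8, 145, 0]
    - [1, -3.2, 2.8, 175, 0]
    - [1, -3.2, 2.8, 186.5, 0]
    - [1, -3.2, 2.8, 186.5, 0]
    - [0.65, -3.2, 2.8, 186.5, 0]
    - [0.65, -3.2, 2.8, 186.5, 0]
    - [0.65, -3.2, 2.8, 186.5, 0]
    - [0.4, -3.2, 2.8, 186.5, 0]
    - [0.4, -3.2, 2.8, 186.5, 0]
    - [0.4, -3.2, 2.8, 186.5, 0]
  force: 35

```text
clock: 9.85
eef_pos: [509.3, -219.4, 24.2]
eef_rot: [-3.142, 0.0, 2.235]
wrist_force: [-1.9, -0.1, 5.1]
finger_gap: 56.2
finger_force: 35.0
```

>>> arm_command:
  steps:
    - [0.4, 0, 0, -30, 0]
    - [0.4, 0, 0, -80, 0]
    - [0.4, 0, 0, -130, 0]
    - [0.4, 0, 0, -165, 0]
    - [0.4, 20, 14, -176, -4]
    - [0.4, 50, 36, -176, -10]
    - [0.4, 85, 62, -176, -16]
    - [0.4, 120, 88, -176, -22]
    - [0.4, 155, 113, -176, -28]
    - [0.4, 190, 139, -176, -34]
    - [0.4, 225, 165, -176, -40]
    - [0.4, 260, 190, -176, -46]
    - [0.4, 290, 212, -176, -50.6]
    - [0.4, 308, 225, -176, -50.6]
    - [0.4, 313.9, 229.6, -176, -50.6]
    - [0.4, 313.9, 229.6, -176, -50.6]
    - [0.4, 313.9, 229.6, -176, -50.6]

```text
clock: 11.98
eef_pos: [496.7, 168.6, 199.8]
eef_rot: [-3.141, -0.0, 3.117]
wrist_force: [0.4, 0.7, -2.1]
finger_gap: 56.1
finger_force: 35.0
```

```bash
python3 - <<'E'
from h import *
print({k:np.round(v,3).tolist() for k,v in monitor.read_state().items() if k in("clock","eef_pos","eef_rot","finger_gap","wrist_force")})
w=imaging.camera("wrist")
u,v=proj(w,[497,170,170]).astype(int);o=(u-80,v-75);print("origin",o)
A=w["img"][v-75:v+75,u-80:u+80,::-1];cv2.imwrite("pics/c4.png",cv2.resize(A,None,fx=4,fy=4,interpolation=cv2.INTER_CUBIC))
s=imaging.camera("scene");u,v=proj(s,[497,170,140]).astype(int);print("so",u-50,v-50)
cv2.imwrite("pics/s4.png",cv2.resize(s["img"][v-50:v+50,u-50:u+50,::-1],None,fx=6,fy=6,interpolation=cv2.INTER_CUBIC))
print(proj(w,[496.7,170.3,140]))
E
```

```text
{'clock': 11.975, 'eef_pos': [496.717, 168.612, 199.848], 'eef_rot': [-3.141, -0.0, 3.117], 'wrist_force': [0.395, 0.668, -2.054], 'finger_gap': 56.093}
origin (np.int64(237), np.int64(158))
so 307 104
[317.66707352 217.92858502]
```

View pics/c4.png

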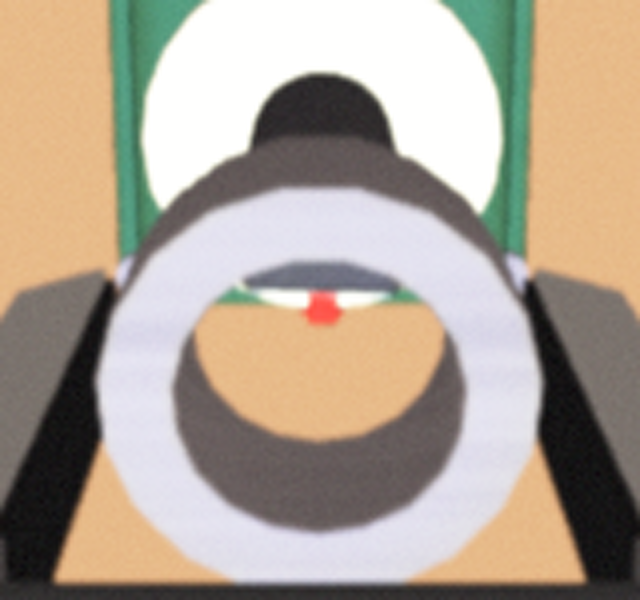

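```bash
python3 - <<'E'
from h import *
w=imaging.camera("wrist")
W=lambda x,y,z:ray(w,(237+(x+.5)/4-.5,158+(y+.5)/4-.5),z)
for z in(202,203.6,205):
  print(z,"bore",circ([W(*p,z) for p in((173,395),(465,395),(320,262),(320,532),(195,320),(445,320),(230,505),(410,505))],18),
  "outer",circ([W(*p,z) for p in((96,380),(543,380),(320,187),(130,490),(510,490),(215,212),(430,212))],28))
print("cap y",W(142,130,65),W(503,130,65),"shaft base", W(252,130,65),W(393,130,65),"shafttop flat",W(245,285,140),W(400,285,140),W(320,293,140),"red",W(323,310,69))
print("tcp",monitor.read_state()["eef_pos"])
E
```

```text
202 bore [497.8867663  169.49672143] outer [497.9529319  169.56641226]
203.6 bore [497.14052651 169.51704077] outer [497.51664475 169.57701088]
205 bore [496.48762797 169.5360885 ] outer [497.15414261 169.59287826]
cap y [493.77787687 130.38377561] [495.81946878 210.41541093] shaft base [494.39987334 154.7664126 ] [495.19728181 186.02530585] shafttop flat [504.24643383 156.72118237] [504.92211837 183.1050837 ] [506.01355667 169.45070146] red [535.64619638 169.48578387]
tcp [496.7375758  168.79234519 199.95533927]
```

>>> arm_command:
  steps:
    - [0.4, 0.4, 0.8, 5, 0]
    - [0.4, 0.4, 0.8, 20, 0]
    - [0.4, 0.4, 0.8, 30, 0]
    - [0.4, 0.4, 0.8, 36, 0]
    - [0.4, 0.4, 0.8, 42, 0]
    - [0.4, 0.4, 0.8, 48, 0]
    - [0.4, 0.4, 0.8, 48, 0]

```text
clock: 13.0
eef_pos: [496.1, 170.2, 151.6]
eef_rot: [-3.141, -0.001, 3.118]
wrist_force: [0.3, 0.0, -2.9]
finger_gap: 56.4
finger_force: 35.0
```

No contact force, so it is going over the shaft freely.

>>> arm_command:
  steps:
    - [0.4, 0, 0, 6, 0]
    - [0.4, 0, 0, 12, 0]
    - [0.4, 0, 0, 18, 0]
    - [0.4, 0, 0, 24, 0]
    - [0.4, 0, 0, 30, 0]
    - [0.4, 0, 0, 32, 0]
    - [0.4, 0, 0, 32, 0]
    - [0.4, 0, 0, 32, 0]

```text
clock: 14.0
eef_pos: [496.4, 170.3, 120.2]
eef_rot: [3.141, 0.0, 3.118]
wrist_force: [-0.1, 1.1, -3.7]
finger_gap: 55.7
finger_force: 35.0
```

```bash
python3 - <<'E'
from h import *
print({k:np.round(v,3).tolist() for k,v in monitor.read_state().items() if k in("clock","eef_pos","eef_rot","finger_gap","wrist_force","finger_force")})
w=imaging.camera("wrist");u,v=proj(w,[497,170,125]).astype(int)
a=cv2.resize(w["img"][v-75:v+75,u-75:u+75,::-1],(400,400),interpolation=cv2.INTER_CUBIC)
s=imaging.camera("scene");u,v=proj(s,[497,170,110]).astype(int)
b=cv2.resize(s["img"][v-50:v+50,u-50:u+50,::-1],(400,400),interpolation=cv2.INTER_CUBIC)
cv2.imwrite("pics/c5.png",np.hstack([a,b]))
E
```

```text
{'clock': 14.0, 'eef_pos': [496.371, 170.264, 120.17], 'eef_rot': [3.141, 0.0, 3.118], 'wrist_force': [-0.095, 1.135, -3.677], 'finger_force': 34.999, 'finger_gap': 55.652}
```

View pics/c5.png

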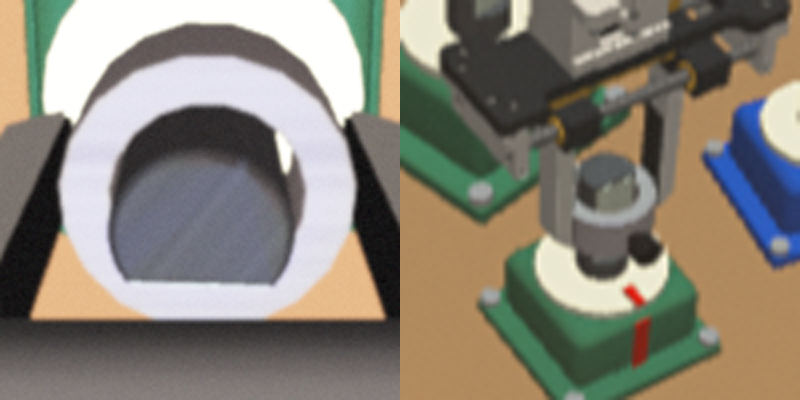

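```bash
python3 - <<'E'
from h import *
w=imaging.camera("wrist");u,v=proj(w,[497,170,125]).astype(int);k=150/400
W=lambda x,y,z:ray(w,(u-75+(x+.5)*k-.5,v-75+(y+.5)*k-.5),z)
print("shaft",circ([W(*p,140) for p in((110,225),(292,225),(200,150),(126,281),(276,285),(140,172))],16),"flat ends",W(126,281,140),W(276,285,140))
print("collar",circ([W(*p,124) for p in((58,185),(357,185),(207,55),(100,290),(315,290),(120,85),(295,85))],28))
E
```

```text
shaft [496.79964501 170.16258817] flat ends [504.53371638 156.96396256] [505.92573078 182.54624936]
collar [497.44691675 171.06918313]
```

>>> arm_command:
  steps:
    - [0.4, 0.5, -0.9, 0, 0]
    - [0.4, 0.5, -0.9, 0, 0]
    - [0.4, 0.5, -0.9, 0, 0]
    - [0.4, 0.5, -0.9, 0, 0]

```text
clock: 14.65
eef_pos: [495.8, 169.3, 119.9]
eef_rot: [3.142, 0.0, 3.118]
wrist_force: [0.3, 0.5, -3.9]
finger_gap: 56.3
finger_force: 35.0
```

```bash
python3 -c "
from cell import monitor,job
s=monitor.read_state();print(s['eef_pos'],s['wrist_force'],s['finger_force'])
print(job.sign_off())"
```

```text
[495.75426704 169.34989665 119.94342855] [ 0.29191675  0.4725005  -3.92850248] 34.998662173748016
the job is handed in; nothing more can be done
None
```

The job is handed in at 14.65 s with no verdict returned: by my camera measurements the shaft's flat faces the pointer to within about 0.03 rad, and the collar is gripped level round the shaft at about mid-flat height, its thumbscrew pointing the way the flat faces.

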